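# Clamp a channel offcut under a sprung over-centre hold-down

## Task

Lay the short steel channel in the blue fixture, open side up, and press it home against the steel end stop with a light, steady push of about 10 N for half a second. Let go of it, then push the red-handled sprung hold-down over its dead centre so that it snaps down on the channel and clamps it there, and take your hand away. Be gentle: no push on the stop or on the hold-down above 25 N, and leave the other things on the bench alone.

Things in the scene. Friction and masses are not known exactly. Their poses are not given: they have to be found in the camera images.
- channel: loose offcut of grey rolled steel channel, 0.3 kg: 40 mm wide (x), 85 mm long (y), 32 mm high, web (4 mm thick) down, open top between two upright flanges 4 mm thick. Origin: centre of its underside; z up, y along its length. Its two ends are alike. Grasp it across the outside of both flanges.
- fixture: blue fixture, bolted down; plate 100 (x) x 225 (y) x 12 mm. Origin: on the bench under the middle of the nest's width, at the stop face's middle setting; z up; +y runs from the stop along the nest; -y is the way the channel is pushed home, towards the hinge. Nest: the plate's top between two rails 10 mm high, 45 mm apart, y = 20 to 105 mm, flared to 127 mm.
- nest (a point): point in the nest on the plate's top, 42.5 mm along +y from the fixture's origin: where the middle of the channel's underside lies when it is home and the stop is at its middle setting. Axes as the fixture's.
- end_stop: adjustable steel end stop, a rigid block 46 mm wide, 12 mm thick, 24 mm high, fixed on the plate at a setting up to 6 mm either side of the middle. Origin: middle of the lower edge of its face towards the nest, axes as the fixture's. The channel's end rests on this face when home, so the channel's origin is then 42.5 mm from it along the fixture's +y.
- hold_down (a joint): arm angle (rad) about the level hinge along the fixture's x: 0 = open, leaning back 30 degrees from upright away from the nest; 0.52 upright; about 2.09 down, pad on the channel's web; 2.19 end stop with no channel. A damped compression spring holds it at 0; dead centre lies at 0.55 to 0.85 (set differently each time, not reported), and beyond it the arm runs down by itself in about 1 s.
- hinge (a point): hinge axis of the hold-down, on its middle line, 60 mm above the bench, 45 mm along -y from the fixture's origin; turns with the arm. Taking the arm over needs 10 to 14 N square to it at 100 mm from the hinge, more nearer the hinge or if the finger rubs along the arm instead of following its arc; the resistance falls to nothing at dead centre.
- push_spot (a point): point on the back face of the arm's red handle (push here), 105 mm along the arm from the hinge; moves with it. Handle 32 mm wide, 22 mm thick, 75 to 135 mm from the hinge; its tip is 180 mm above the bench open, 200 mm upright. From the arm's other side, 90 mm from the hinge, stands a post with a rubber pad that enters the channel between its flanges.
- grease_tin_blue: bystander: blue tin, 74 mm wide and high; origin under its centre
- nut_tin_open: bystander: grey open tin, 71 mm wide, 80 mm high; origin under its centre
Not all that is in view belongs to the job. Of the things that look like the channel, the largest one is meant.

How it is judged:
On the way, in this order (a step that is already met when the one before it is completed fails the run):
1. the channel is pressed home against the end stop with 4 to 20 N, held for 0.3 s, while the hold-down is still open (contact force between channel and end_stop between 4 and 20 N and y of channel in the frame of end_stop below 0.045 m and z of channel in the frame of fixture below 0.015 m and value of joint hold_down below 0.5 rad), for 0.3 s.
2. the hold-down has snapped over and clamps the channel (value of joint hold_down above 1.99 rad and contact force between hold_down and channel above 2 N), for 0.3 s.
At the end, for the whole second after the job is handed in: The hold-down is down (1.99 to 2.16 rad) and its pad presses on the channel with more than 2 N; the channel lies flat and at rest on the nest's floor, open side up, square to the fixture within 0.06 rad, its end within 3 mm of the end stop; nothing is held (all of step 2 and value of joint hold_down below 2.16 rad and y of channel in the frame of end_stop between 0.039 and 0.0455 m and angle between the y axis of channel and the y axis of fixture, either way round below 0.06 rad and angle between channel's own z axis and vertical below 0.06 rad and z of channel in the frame of fixture below 0.015 m and linear speed of channel below 0.01 m/s); the robot touches nothing.
It fails at once if the channel is pushed against the end stop with more than 25 N (contact force between channel and end_stop above 25 N).
It fails at once if the robot pushes on the hold-down with more than 25 N (contact force between hold_down and the fingers above 25 N or contact force between hold_down and the arm above 25 N).
It fails at once if a bystander tin (blue or open) is moved more than 30 mm (distance of any of grease_tin_blue, nut_tin_open from where it was at the start of the episode above 0.03 m).
It also fails if it takes over 72 s, if anything falls off the work surface, if the arm or the gripper's body presses on something with over 40 N, if the wrist force passes 120 N, or if a joint passes its speed limit or range.

## Robot

A 6-joint arm with a two-finger parallel gripper is mounted at the origin on the work surface; the furniture and walls round the work are solid. World frame = base frame: x ahead of the robot, y to its left, z up, the work surface at z = 0. Lengths are in m, angles in rad, forces in N, time in s.
With the tool pointing down it reaches from about 0.35 to 0.775 m from the base axis. Payload 7.3 kg.
Tool frame: the origin (TCP) lies on the centre line of the jaws, within the pads' length; the fingertips stand r.tip_extent ahead of it and the grasp point (between the pads) lies 2 mm behind it (r.tip_extent is the distance from the TCP to the fingertips, in m); z points along the fingers, y is the line along which they close (so a half turn about z gives the same grasp; the last joint's range is limited). The gripper opens to 92 mm and grips with 3 to 60 N. Pads are 19 mm wide; open, the fingers measure 130 mm over their backs; the gripper's body (75 mm by 190 mm) begins 47 mm behind the grasp point.
Start: joints at [0.991, 0.342, 1.524, -0, 1.275, -0.146], TCP at [0.221, 0.476, 0.244] pointing down, gripper open.
Joint ranges: [-2.53, 2.53], [-0.77, 2.02], [0.04, 2.7], [-1, 4.14], [0.28, 2.66], [-3.11, 3.11]. Speed limits (rad/s): [2.57, 2.57, 3.14, 3.14, 3.14, 3.14].

## Interface

Orientations are given as a rotation vector (axis times angle).
In Python, from rig import r, cams gives the robot as it stands.
- The arm moves only by the tool send_rows, never from a script. Its arguments are lists of equal length, an entry for each row: "grip": the finger opening in mm, from 0 to 91.8; "translation": the shift along the world's x, y, z in mm, a list of three; "rotation": the turn, a rotation vector about the world's x, y, z in rad, a list of three. A call has 1 to 8 rows; each row shifts and turns the commanded pose from where the row before left it; what a row does not reach is not made up. A row lasts 1/12 s, in which the tool goes at most 41.7 mm and 7.16 degrees, less where a joint would pass 70% of its speed; a pose out of reach is approached as far as the arm can. A call with a gripper value outside its range is refused whole. The fingers move at their own pace and stop on an object; "force" is the grip in N (left out, the last holds). Time passes only in rows, so rows that do not move let the fingers close. It gives the time, the measured TCP pose, the force, the opening and the grip force at its end, in the units of the state.
- r.observe(): the state, without advancing time (a new reading comes with each control period).
- cams.grab_frame(name): name is "scene" or "top" or "wrist"; returns a dict with "pixels" (400x640x3 uint8, red, green, blue), "z_map" (400x640 float32, m along the optical axis (not along the pixel's ray), 0 where there is no reading), "intrinsics" (3x3 intrinsics, pixels), "pose" (4x4, takes a point from camera to world coordinates). Camera axes: x right, y down, z forward; pixel columns grow to the right and rows downward; lengths in m; the calibration is good to about 2 mm. A picture is of the moment at which its call begins.
- r.close_job(): hands the job in; it is judged then, once.
The state is a dict: "clock": time; "joints": joint angles; "qd": joint speeds; "tau": joint torques, N m; "tcp_pos": TCP position; "ee_rot": TCP orientation; "wrist_force": force on the tool from outside, world axes, zero at the start; "wrist_torque": the same for the moment, N m; "grip_width": finger opening in m; "grasp_force": force on a finger pad.
Only numpy, scipy, OpenCV 4.12 (cv2) and the standard library are available. Lean on these libraries where they do the work, as an engineer would, in place of code of your own. Each camera call takes 0.05 s, during which the arm holds its last target. There are 200 camera calls.

## Working session

There is one attempt and no reset: what is moved stays moved. The work goes in short steps, Python scripts to look and compute and a tool call to move; the robot and the scene stay as the last step left them, time stands still between calls to the robot, and variables do not carry over. Pictures are saved under pics/ and viewed, at most 10 in all, crops included, and the job is handed in when it is done.

Besides the shell and the picture viewer there is one more tool, called after ">>>" as name(argument=value, ...), one argument or row to a line, values as JSON. send_rows: Moves the arm, as the interface text tells. Its arguments: {"type":"object","properties":{"grip":{"type":"array","items":{"type":"number"}},"translation":{"type":"array","items":{"type":"array","items":{"type":"number"}}},"rotation":{"type":"array","items":{"type":"array","items":{"type":"number"}}},"force":{"type":"number"}},"required":["grip","translation","rotation"]}

```bash
mkdir -p pics; ls; python3 - <<'E'
from rig import r,cams
import cv2,numpy as np
print(r.observe(), r.tip_extent)
for n in("scene","top"):
    f=cams.grab_frame(n); cv2.imwrite(f"pics/{n}0.png",f["pixels"][:,:,::-1]); np.savez(f"pics/{n}0.npz",**f); print(n,f["intrinsics"],f["pose"].round(3))
E
```

```text
pics
{'clock': 0.0, 'joints': array([ 9.91000234e-01,  3.42691174e-01,  1.52502549e+00, -6.05403848e-05,
        1.27539291e+00, -1.45984079e-01]), 'qd': array([-7.69542548e-05,  3.43681287e-04, -7.18793844e-04,  1.13522634e-03,
       -3.50315917e-04, -2.70333493e-05]), 'tau': array([ 5.24770712e-04, -4.31241453e+01, -2.44216758e+01,  7.18942937e-02,
        5.60197723e-02, -1.19463689e-04]), 'tcp_pos': array([0.22044869, 0.47604762, 0.24305836]), 'ee_rot': array([-6.75968019e-01, -3.06751097e+00,  2.25953254e-03]), 'wrist_force': array([ 0.37737175,  0.84635823, -0.441837  ]), 'wrist_torque': array([-0.02069107,  0.03796722, -0.02893708]), 'grasp_force': 0.0, 'grip_width': 0.09181782363090006} 0.017
scene [[456.58841239   0.         324.3796252 ]
 [  0.         456.58841239 190.21899955]
 [  0.           0.           1.        ]] [[ 0.545 -0.385  0.745 -0.37 ]
 [-0.838 -0.263  0.477 -0.586]
 [ 0.012 -0.884 -0.466  0.649]
 [ 0.     0.     0.     1.   ]]
top [[412.04313045   0.         322.9845703 ]
 [  0.         412.04313045 203.25254536]
 [  0.           0.           1.        ]] [[-0.016 -0.984  0.18   0.268]
 [-1.     0.012 -0.023 -0.034]
 [ 0.02  -0.18  -0.983  1.185]
 [ 0.     0.     0.     1.   ]]
```

View pics/scene0.png

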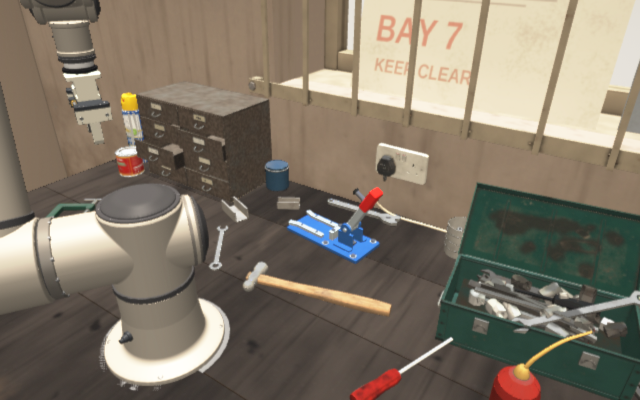

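View pics/top0.png

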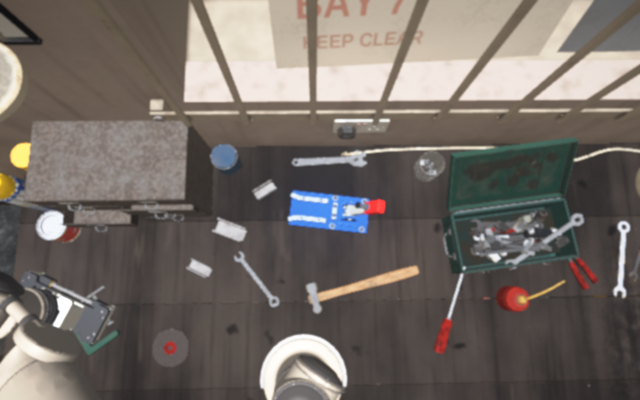

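Top view: blue fixture is at about (328,211) with its red handle at (376,206). Channel lookalikes sit at (229,229), (264,189) and (199,268). The one at (229,229) looks largest; I'll check it by size and in a crop.

```bash
cat > h.py <<'E'
import numpy as np,cv2
def cloud(f):
    K=f["intrinsics"];z=f["z_map"].astype(float);v,u=np.mgrid[:z.shape[0],:z.shape[1]]
    P=np.dstack([(u-K[0,2])/K[0,0]*z,(v-K[1,2])/K[1,1]*z,z]);T=f["pose"]
    return P@T[:3,:3].T+T[:3,3]
def rays(f,uv,h):
    K=f["intrinsics"];T=f["pose"];uv=np.atleast_2d(uv).astype(float)
    d=np.c_[(uv-[K[0,2],K[1,2]])/[K[0,0],K[1,1]],np.ones(len(uv))]@T[:3,:3].T
    return T[:3,3]+d*((h-T[2,3])/d[:,2])[:,None]
def px(f,P):
    K=f["intrinsics"];T=f["pose"];c=(np.atleast_2d(P)-T[:3,3])@T[:3,:3];q=c@K.T
    return q[:,:2]/q[:,2:]
E
python3 - <<'E'
from h import *
f=dict(np.load("pics/top0.npz"));C=cloud(f);im=f["pixels"]
hsv=cv2.cvtColor(im,cv2.COLOR_RGB2HSV)
m=cv2.inRange(hsv,(103,150,80),(120,255,255));m[:, :285]=0;m[:,400:]=0
pts=np.argwhere(m>0)[:,::-1]
P=rays(f,pts,.012)
rect=cv2.minAreaRect((P[:,:2]*1000).astype(np.float32));print("plate",rect,cv2.boxPoints(rect))
print("z",np.percentile(C[m>0][:,2],[10,50,90]))
for n,(u,v) in dict(a=(229,229),b=(264,189),c=(199,268)).items():
    w=C[v-22:v+22,u-22:u+22].reshape(-1,3);s=hsv[v-22:v+22,u-22:u+22].reshape(-1,3)
    k=(w[:,2]>.008)&(w[:,2]<.06)&(s[:,2]>90);q=w[k]
    rr=cv2.minAreaRect((q[:,:2]*1000).astype(np.float32));print(n,k.sum(),rr,np.percentile(q[:,2],[5,50,95]))
red=(cv2.inRange(hsv,(0,150,100),(8,255,255))>0);red[:,:355]=0;red[:,390:]=0;red[:190]=0;red[222:]=0
print("red",np.median(C[red],0),C[red].min(0),C[red].max(0))
for n,(u,v) in dict(blue=(225,157),open=(430,165)).items():
    w=C[v-12:v+12,u-12:u+12].reshape(-1,3);print(n,np.median(w,0),w.max(0))
cv2.imwrite("pics/crop0.png",cv2.resize(im[140:290,170:400,::-1],None,fx=3.4,fy=3.4,interpolation=cv2.INTER_CUBIC))
E
```

```text
plate ((459.605224609375, -77.44792175292969), (225.3070068359375, 101.78433227539062), 82.87217712402344) [[ 395.12793  -182.91594 ]
 [ 496.12567  -195.54568 ]
 [ 524.0825     28.020096]
 [ 423.08478    40.64984 ]]
z [0.00900131 0.0124194  0.01740631]
a 133 ((407.3221435546875, 206.35296630859375), (83.78119659423828, 39.95253372192383), 68.49557495117188) [0.00856968 0.03098777 0.03575387]
b 106 ((523.3102416992188, 109.93534851074219), (30.448657989501953, 60.577972412109375), 31.80952262878418) [0.00862848 0.01971648 0.02667591]
c 85 ((298.26934814453125, 291.4548034667969), (61.55907440185547, 39.19908905029297), 63.45748519897461) [0.00889638 0.0221667  0.02604767]
red [ 0.44558803 -0.19346135  0.17334956] [ 0.42687662 -0.24372503 -0.00488474] [ 0.49598553 -0.16624692  0.18428382]
blue [0.6071803  0.21338891 0.07273047] [0.67157603 0.27081805 1.18537028]
open [ 0.58571506 -0.3673222   0.0497885 ] [ 0.63559122 -0.03379958  1.18537028]
```

View pics/crop0.png

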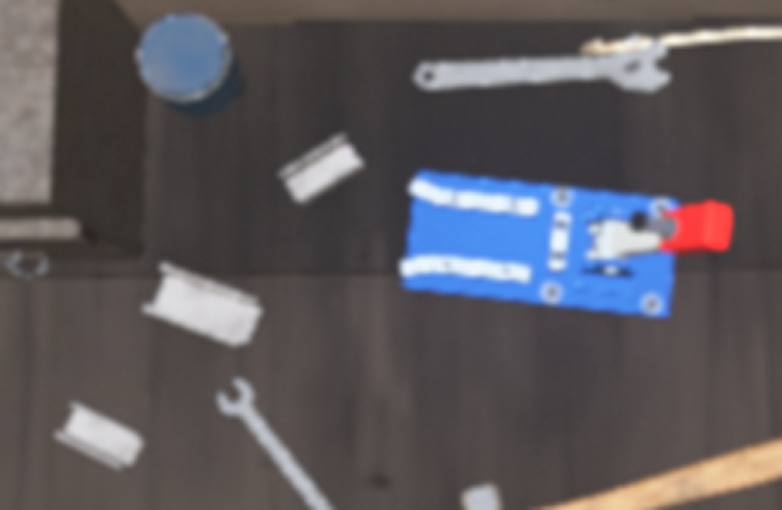

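Largest is (229,229) at 84x40 mm, against about 60x30 and 61x39 for the others. It's chosen; next, check which way up it lies.

```bash
python3 - <<'E'
from h import *
f=dict(np.load("pics/top0.npz"));C=cloud(f)
np.set_printoptions(linewidth=200)
print((C[215:244,210:248,2][::2,::2]*1000).round().astype(int))
f=dict(np.load("pics/scene0.npz"));im=f["pixels"]
u,v=px(f,[.407,.206,.02])[0].astype(int);print(u,v)
a=cv2.resize(im[v-25:v+25,u-30:u+30,::-1],None,fx=6,fy=6,interpolation=cv2.INTER_CUBIC)
b=cv2.resize(im[180:264,280:390,::-1],None,fx=300/84,fy=300/84,interpolation=cv2.INTER_CUBIC)
cv2.imwrite("pics/crop1.png",np.hstack([a,b]))
E
```

```text
[[ 14   5   0  -2   2   2   3  -1  -1  -1   0   2   6   0   3   3   2   4   1]
 [ -2   2   2  -1   2   2   0   3  -2  -2   2  -4   3  -2   2   0   2  -5   2]
 [ -1  -4   7   4  34  33  -1   2   2   3  -3   2  -1   3  -1   4   2  -1   1]
 [-14 -10  -1  -1   4   8  35  30  33  -5  -1  -3   1   0  -3   1  -1   3  -2]
 [ -1   2   0   0   7   5   0   2   4  33  33   2   0  -1   4   2   1   4  -1]
 [ -2  -1   1   2   4  -3   5   5   5   6   1  23  34  37   2   2   0   3   3]
 [ -1   4   1   6   1   4   1   6   5   4   3   8   6   2  34  30   3   0   2]
 [  3   3  -1   5   3   4   9   1   7   3   3   4   2   4   6   4   9  33   2]
 [ -3  28  33   5   3   6   8   5   5   4   8   7   6   5   6   2   5   2   3]
 [  3  -1  -4   2  28  33   6   5   2   8   5   6   2   4   4   5   3   4   1]
 [  2  -1   4   3   4  -1  18  35  35   5   4   5   5   6   5   5   1   3  -3]
 [  5   1  -2   0   4  -4  -1   1  -1  30  36   9   8   1   6   7  10   0   0]
 [  4   0   1   2  -2   1   0   1   5   4   3   1  27  34   4   1   7   0  -1]
 [  0  -4  -1  -1   2   1   0  -1   1   0  -1   2  -2   3  31  24   3  -2   2]
 [  3  -1  -1   3   0  -1  -1  -1   1   1   2   2  -4   3  -4   2  -1   3  -1]]
233 207
```

View pics/crop1.png

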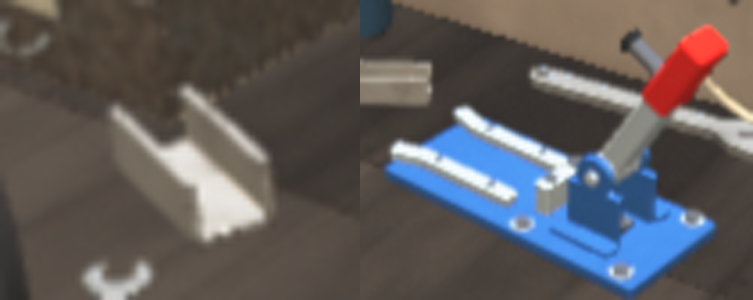

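The left crop (scene view around (233,207)) shows the channel open side up. The right crop shows the fixture with its stop block, the hinge and the open red hold-down. Moving above the channel.

>>> send_rows(
  grip=[91,91,91,91,91,91,91,91],
  translation=[
    [10,-28,0],
    [10,-28,0],
    [10,-28,0],
    [10,-28,0],
    [10,-28,0],
    [10,-28,0],
    [10,-28,0],
    [10,-28,0],
  ],
  rotation=[
    [0,0,-0.116],
    [0,0,-0.116],
    [0,0,-0.116],
    [0,0,-0.116],
    [0,0,-0.116],
    [0,0,-0.116],
    [0,0,-0.116],
    [0,0,-0.116],
  ],
)

```text
clock: 0.77
tcp_pos: [0.3006, 0.251, 0.2435]
ee_rot: [-1.984, -2.436, 0.001]
wrist_force: [1.5, -0.5, 0.7]
grip_width: 0.0911
grasp_force: 0.0
```

>>> send_rows(
  grip=[91,91,91,91,91,91,91],
  translation=[
    [21,-9,-10],
    [21,-9,-10],
    [21,-9,-10],
    [21,-9,-10],
    [21,-9,-10],
    [0,0,0],
    [0,0,0],
  ],
  rotation=[
    [0,0,-0.116],
    [0,0,-0.116],
    [0,0,-0.116],
    [0,0,-0.116],
    [0,0,-0.116],
    [0,0,0],
    [0,0,0],
  ],
)

```text
clock: 1.35
tcp_pos: [0.4057, 0.2068, 0.1928]
ee_rot: [-2.593, -1.772, 0.004]
wrist_force: [-0.1, 0.4, 0.3]
grip_width: 0.0913
grasp_force: 0.0
```

```bash
python3 - <<'E'
from rig import r,cams
from h import *
o=r.observe();print(o["clock"],o["tcp_pos"],o["ee_rot"],o["joints"].round(3))
f=cams.grab_frame("wrist"); cv2.imwrite("pics/w1.png",f["pixels"][:,:,::-1]); np.savez("pics/w1.npz",**f);print(f["pose"].round(3))
C=cloud(f).reshape(-1,3);k=(C[:,2]>.025)&(C[:,2]<.04)&(abs(C[:,0]-.407)<.06)&(abs(C[:,1]-.206)<.07)
q=C[k];print(k.sum(),cv2.minAreaRect((q[:,:2]*1000).astype(np.float32)),np.percentile(q[:,2],[5,50,95]))
E
```

```text
1.35 [0.40570238 0.20676126 0.19284152] [-2.59297696 -1.77244763  0.00352471] [0.303 0.269 1.783 0.    1.092 0.674]
[[ 0.932 -0.351 -0.093  0.431]
 [-0.364 -0.902 -0.233  0.269]
 [-0.002  0.251 -0.968  0.334]
 [ 0.     0.     0.     1.   ]]
621 ((408.6162109375, 205.21420288085938), (85.09800720214844, 39.91024398803711), 68.69068908691406) [0.02827954 0.03180178 0.03298737]
```

View pics/w1.png

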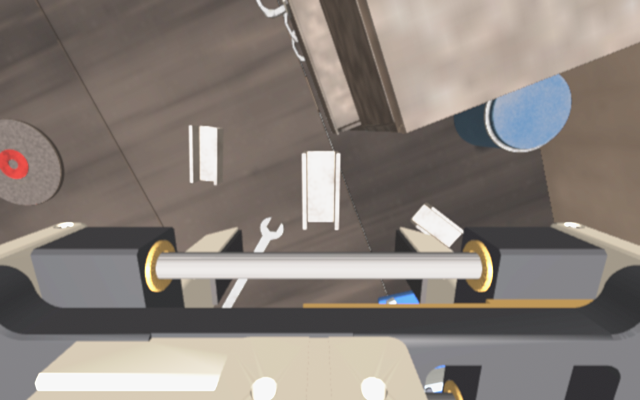

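```bash
python3 - <<'E'
from h import *
for n in("w1","top0"):
    C=cloud(dict(np.load(f"pics/{n}.npz"))).reshape(-1,3)
    d=C[:,:2]-[.4086,.2052];a=d@[.932,-.363];b=d@[.363,.932]
    k=(C[:,2]>.06)&(C[:,2]<.4)&(abs(a)<.11)&(b>.02)&(b<.2); 
    if n=="w1":k&=(C[:,2]<.17)
    print(n,k.sum(),np.percentile(b[k],[0,1,5,20]) if k.any() else "")
E
```

```text
w1 3995 [0.06492157 0.06796413 0.07310158 0.08662379]
top0 4389 [0.06553216 0.06874894 0.0732157  0.09060601]
```

>>> send_rows(
  grip=[91,91,91,91,91,91,91,91],
  translation=[
    [3,-1.5,-25],
    [0,0,-30],
    [0,0,-30],
    [0,0,-30],
    [0,0,-25],
    [0,0,-15],
    [0,0,-7],
    [0,0,0],
  ],
  rotation=[
    [0,0,0],
    [0,0,0],
    [0,0,0],
    [0,0,0],
    [0,0,0],
    [0,0,0],
    [0,0,0],
    [0,0,0],
  ],
)

```text
clock: 2.07
tcp_pos: [0.4074, 0.2062, 0.0311]
ee_rot: [-2.591, -1.776, 0.004]
wrist_force: [-0.6, -0.4, 0.4]
grip_width: 0.0912
grasp_force: 0.0
```

>>> send_rows(
  grip=[60,45,35,35,35,35,35,35],
  translation=[
    [0,0,0],
    [0,0,0],
    [0,0,0],
    [0,0,0],
    [0,0,0],
    [0,0,0],
    [0,0,0],
    [0,0,0],
  ],
  rotation=[
    [0,0,0],
    [0,0,0],
    [0,0,0],
    [0,0,0],
    [0,0,0],
    [0,0,0],
    [0,0,0],
    [0,0,0],
  ],
  force=30,
)

```text
clock: 2.73
tcp_pos: [0.4087, 0.2059, 0.0318]
ee_rot: [2.593, 1.773, 0.0]
wrist_force: [0.2, 1.1, -0.1]
grip_width: 0.042
grasp_force: 0.0
```

>>> send_rows(
  grip=[35,35,35,35],
  translation=[
    [0,0,0],
    [0,0,0],
    [0,0,0],
    [0,0,0],
  ],
  rotation=[
    [0,0,0],
    [0,0,0],
    [0,0,0],
    [0,0,0],
  ],
)

```text
clock: 3.07
tcp_pos: [0.4085, 0.2059, 0.0318]
ee_rot: [-2.593, -1.774, 0.001]
wrist_force: [-0.9, -0.6, 3.4]
grip_width: 0.0399
grasp_force: 30.0
```

>>> send_rows(
  grip=[35,35,35,35,35,35],
  translation=[
    [0,0,15],
    [0,0,25],
    [0,0,30],
    [0,0,30],
    [0,0,20],
    [0,0,0],
  ],
  rotation=[
    [0,0,0],
    [0,0,0],
    [0,0,0],
    [0,0,0],
    [0,0,0],
    [0,0,0],
  ],
)

```text
clock: 3.57
tcp_pos: [0.4108, 0.2065, 0.1551]
ee_rot: [2.591, 1.772, 0.011]
wrist_force: [1.3, 0.3, -3.6]
grip_width: 0.0393
grasp_force: 30.0
```

Channel is held (−3.6 N weight, 39 mm). Carrying it high over the fixture for a wrist look at the nest.

>>> send_rows(
  grip=[35,35,35,35,35,35,35,35],
  translation=[
    [0,-10,35],
    [0,-18,32],
    [0,-25,30],
    [6,-30,25],
    [6,-30,25],
    [7,-33,18],
    [7,-33,10],
    [7,-33,0],
  ],
  rotation=[
    [0,0,0.02],
    [0,0,0.02],
    [0,0,0.026],
    [0,0,0.026],
    [0,0,0.026],
    [0,0,0.026],
    [0,0,0.026],
    [0,0,0.026],
  ],
)

```text
clock: 4.23
tcp_pos: [0.4424, -0.0078, 0.3274]
ee_rot: [2.404, 2.019, 0.002]
wrist_force: [1.5, 1.2, -3.4]
grip_width: 0.0399
grasp_force: 30.0
```

>>> send_rows(
  grip=[35,35,35,35,35,35,35],
  translation=[
    [5,-33,0],
    [5,-33,0],
    [2,-30,0],
    [0,-20,0],
    [0,-8,0],
    [0,0,0],
    [0,0,0],
  ],
  rotation=[
    [0,0,0.026],
    [0,0,0.026],
    [0,0,0],
    [0,0,0],
    [0,0,0],
    [0,0,0],
    [0,0,0],
  ],
)

```text
clock: 4.82
tcp_pos: [0.4534, -0.1296, 0.3254]
ee_rot: [-2.353, -2.078, 0.001]
wrist_force: [-0.4, 0.0, -3.4]
grip_width: 0.0397
grasp_force: 30.0
```

```bash
python3 - <<'E'
from rig import r,cams
from h import *
o=r.observe();print(o["clock"],o["tcp_pos"],o["ee_rot"],o["joints"].round(3))
f=cams.grab_frame("wrist"); cv2.imwrite("pics/w2.png",f["pixels"][:,:,::-1]); np.savez("pics/w2.npz",**f);print(f["pose"].round(3))
E
```

```text
4.8167 [ 0.45339501 -0.12961144  0.32543941] [-2.35264439e+00 -2.07810905e+00  6.38890912e-04] [-4.420e-01  1.890e-01  1.507e+00  1.000e-03  1.448e+00 -3.180e-01]
[[ 0.992 -0.12  -0.033  0.463]
 [-0.124 -0.961 -0.246 -0.064]
 [-0.002  0.249 -0.969  0.466]
 [ 0.     0.     0.     1.   ]]
```

View pics/w2.png

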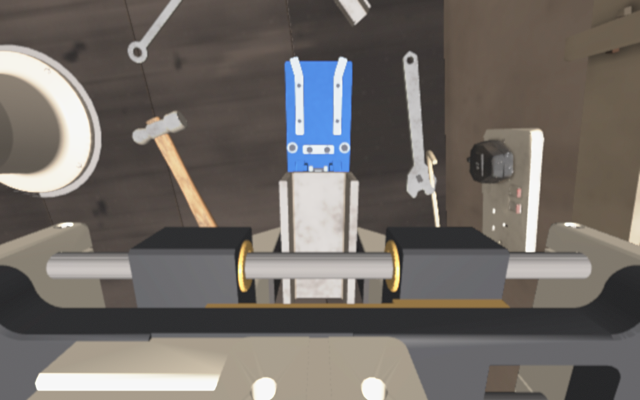

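The wrist image shows the blue nest with its rails at columns ~299 and ~339 (rows 57–135), the stop at (318,149), and the held channel below it. Measuring rails, stop and plate in it.

```bash
python3 - <<'E'
from h import *
f=dict(np.load("pics/w2.npz"));im=f["pixels"];hsv=cv2.cvtColor(im,cv2.COLOR_RGB2HSV);print(f["intrinsics"])
w=((hsv[...,1]<90)&(hsv[...,2]>130));w[:, :286]=0;w[:,352:]=0;w[:56]=0;w[168:]=0
n,l,s,c=cv2.connectedComponentsWithStats(w.astype(np.uint8))
for i in range(1,n):
    if s[i,4]>15: print(i,s[i],c[i])
ey=np.array([.1240,.9923]);ex=np.array([.9923,-.1240])
C0=np.array([.4596,-.0774])
for v in range(58,160,4):
    h=.022 if v<138 else .036
    us=np.where(w[v])[0]
    if len(us)==0: continue
    runs=np.split(us,np.where(np.diff(us)>2)[0]+1)
    e=np.array([[q[0]-.5,v] for q in runs]+[[q[-1]+.5,v] for q in runs])
    P=rays(f,e,h)[:,:2]-C0
    print(v,np.c_[P@ex,P@ey].round(4).tolist())
b=cv2.inRange(hsv,(103,130,60),(120,255,255));b[:,:280]=0;b[:,360:]=0
for v in (75,95,115,135,160):
    us=np.where(b[v])[0];P=rays(f,[[us[0]-.5,v],[us[-1]+.5,v]],.012)[:,:2];print("plate",v,us[0],us[-1],((P-C0)@ex).round(4),((P-C0)@ey).round(4))
v=np.where(b[:,318])[0][0];P=rays(f,[[318,v-.5]],.012)[:,:2];print("far edge",v,(P-C0)@ey)
Cl=cloud(f);k=l>0
for i in range(1,n):
    if s[i,4]>15: print(i,np.median(Cl[l==i],0),np.percentile(Cl[l==i][:,2],[10,90]))
E
```

```text
[[283.41400422   0.         318.40405076]
 [  0.         283.41400422 202.11087365]
 [  0.           0.           1.        ]]
1 [289  56  15  79 710] [298.16478873  95.08028169]
2 [333  57  15  78 696] [337.81465517  94.96264368]
3 [286 142  12  11 100] [291.61 147.23]
4 [339 142  12  11 101] [344.30693069 147.16831683]
5 [303 145  31   9 278] [317.94604317 149.01438849]
58 [[-0.0406, 0.1131], [0.0295, 0.113], [-0.0278, 0.1131], [0.041, 0.113]]
62 [[-0.0408, 0.1078], [0.0282, 0.1078], [-0.0264, 0.1078], [0.0411, 0.1078]]
66 [[-0.0395, 0.1025], [0.0254, 0.1025], [-0.0251, 0.1025], [0.0398, 0.1025]]
70 [[-0.0367, 0.0972], [0.024, 0.0972], [-0.0237, 0.0972], [0.037, 0.0972]]
74 [[-0.0354, 0.0919], [0.0226, 0.0919], [-0.0223, 0.0919], [0.0357, 0.0919]]
78 [[-0.0355, 0.0865], [0.0213, 0.0865], [-0.0209, 0.0865], [0.0344, 0.0865]]
82 [[-0.0342, 0.0811], [0.0213, 0.0811], [-0.021, 0.0811], [0.0359, 0.0811]]
86 [[-0.0343, 0.0756], [0.0214, 0.0756], [-0.0211, 0.0756], [0.0346, 0.0756]]
90 [[-0.0344, 0.0701], [0.0215, 0.0701], [-0.0212, 0.0701], [0.0347, 0.0701]]
94 [[-0.0345, 0.0646], [0.021
[... 1041 characters left out ...]
 [-0.023, -0.0158], [0.0324, -0.0158], [-0.032, -0.0158], [0.0234, -0.0158], [0.0458, -0.0158]]
plate 75 285 352 [-0.0496  0.0513] [0.0923 0.0922]
plate 95 286 351 [-0.0489  0.0507] [0.0643 0.0643]
plate 115 286 350 [-0.0498  0.05  ] [0.0354 0.0354]
plate 135 287 350 [-0.0491  0.0508] [0.0056 0.0056]
plate 160 287 349 [-0.0501  0.0503] [-0.0332 -0.0332]
far edge 61 [0.11193843]
1 [ 0.43846954 -0.01137422  0.02167277] [0.01644628 0.02302904]
2 [ 0.49595518 -0.01757738  0.02165425] [0.01725966 0.02305916]
3 [ 0.41739516 -0.08510045  0.0141141 ] [0.01174788 0.01760077]
4 [ 0.49902912 -0.09564819  0.01425185] [0.01233811 0.0175109 ]
5 [ 0.45791253 -0.09159223  0.03603876] [0.01916098 0.03966372]
```

>>> send_rows(
  grip=[35,35,35,35,35,35,35,35],
  translation=[
    [3,24,0],
    [4,30,0],
    [4,30,0],
    [1.2,14.5,-10],
    [0,0,-30],
    [0,0,-35],
    [0,0,-35],
    [0,0,-35],
  ],
  rotation=[
    [0,0,0],
    [0,0,0],
    [0,0,0],
    [0,0,0],
    [0,0,0],
    [0,0,0],
    [0,0,0],
    [0,0,0],
  ],
)

```text
clock: 5.53
tcp_pos: [0.4655, -0.0297, 0.1806]
ee_rot: [2.35, 2.083, 0.002]
wrist_force: [1.7, -0.2, -3.2]
grip_width: 0.0398
grasp_force: 30.0
```

>>> send_rows(
  grip=[35,35,35,35,35,35,35,35],
  translation=[
    [0,0,-35],
    [0,0,-35],
    [0,0,-28],
    [0,0,-15],
    [0,0,-5],
    [0,0,0],
    [0,0,0],
    [0,0,0],
  ],
  rotation=[
    [0,0,0],
    [0,0,0],
    [0,0,0],
    [0,0,0],
    [0,0,0],
    [0,0,0],
    [0,0,0],
    [0,0,0],
  ],
)

```text
clock: 6.2
tcp_pos: [0.4669, -0.0314, 0.0651]
ee_rot: [2.351, 2.08, 0.003]
wrist_force: [0.6, -0.3, -3.2]
grip_width: 0.0399
grasp_force: 30.0
```

```bash
python3 - <<'E'
from rig import r,cams
from h import *
o=r.observe();print(o["clock"],o["tcp_pos"],o["ee_rot"],o["wrist_force"])
fs=[]
for n in("top","scene"):
    f=cams.grab_frame(n);np.savez(f"pics/{n}2.npz",**f);im=f["pixels"]
    u,v=px(f,[.464,-.06,.03])[0].astype(int)
    fs.append(cv2.resize(im[v-37:v+37,u-50:u+50,::-1],None,fx=4,fy=4,interpolation=cv2.INTER_CUBIC))
f=cams.grab_frame("wrist");np.savez("pics/w3.npz",**f)
fs.append(cv2.resize(f["pixels"][0:222,170:470,::-1],(400,296)))
fs.append(np.zeros_like(fs[0]))
cv2.imwrite("pics/place.png",np.vstack([np.hstack(fs[:2]),np.hstack(fs[2:])]))
E
```

```text
6.2 [ 0.46690916 -0.03137592  0.06509998] [2.35118559 2.0799817  0.00279719] [ 0.584484   -0.30929614 -3.16913826]
```

View pics/place.png

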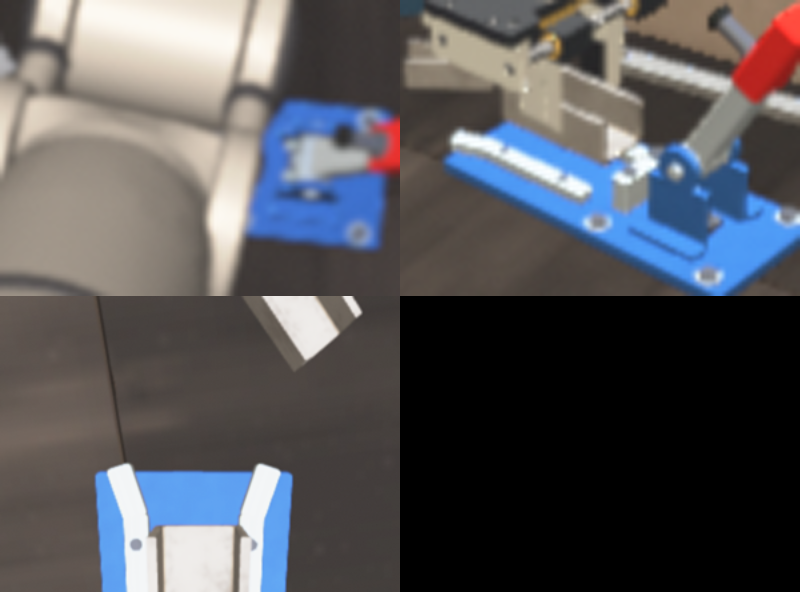

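```bash
python3 - <<'E'
from h import *
f=dict(np.load("pics/w3.npz"));im=f["pixels"];hsv=cv2.cvtColor(im,cv2.COLOR_RGB2HSV)
print(f["pose"][:3,3].round(4))
b=cv2.inRange(hsv,(103,130,60),(120,255,255));ey=np.array([.1240,.9923]);ex=np.array([.9923,-.1240]);C0=np.array([.4596,-.0774])
for v in (140,150,160):
    us=np.where(b[v,200:430])[0]+200;runs=np.split(us,np.where(np.diff(us)>2)[0]+1);runs=[q for q in runs if len(q)>2]
    print(v,[(q[0],q[-1]) for q in runs])
    P=rays(f,[[us[0]-.5,v],[us[-1]+.5,v]],.012)[:,:2];print(((P-C0)@ex).round(4),((P-C0)@ey).round(4))
C=cloud(f);V=C-np.r_[C0,0]
k=(abs(V[...,2]-.062)<.006)&(C[...,1]<.03)&(C[...,1]>-.02)
k[:,:230]=0;k[:,420:]=0
for v in range(172,215,6):
    us=np.where(k[v])[0]
    if len(us): P=rays(f,[[us[0]-.5,v],[us[-1]+.5,v]],.0653)[:,:2];print(v,us[0],us[-1],((P-C0)@ex).round(4),((P-C0)@ey).round(4))
E
```

```text
[0.4756 0.0347 0.2058]
140 [(np.int64(242), np.int64(251)), (np.int64(274), np.int64(356)), (np.int64(379), np.int64(388))]
[-0.0488  0.0494] [0.106 0.106]
150 [(np.int64(242), np.int64(255)), (np.int64(278), np.int64(352)), (np.int64(375), np.int64(388))]
[-0.0493  0.0499] [0.0994 0.0995]
160 [(np.int64(243), np.int64(258)), (np.int64(281), np.int64(349)), (np.int64(371), np.int64(387))]
[-0.049   0.0496] [0.0927 0.0927]
178 282 355 [-0.0161  0.021 ] [0.0894 0.0894]
184 279 358 [-0.0177  0.0226] [0.0863 0.0863]
190 279 357 [-0.0178  0.0222] [0.0832 0.0832]
196 280 357 [-0.0174  0.0223] [0.0801 0.0801]
202 280 357 [-0.0175  0.0224] [0.0769 0.077 ]
208 280 357 [-0.0176  0.0226] [0.0738 0.0738]
214 280 357 [-0.0177  0.0227] [0.0705 0.0705]
```

The wrist view shows the channel between the rails but 2.1 mm to the right of the nest's middle. Correcting, then lowering.

>>> send_rows(
  grip=[35,35,35,35,35,35,35,35],
  translation=[
    [-2,0.3,0],
    [0,0,-4],
    [0,0,-4],
    [0,0,-4],
    [0,0,-3],
    [0,0,-2],
    [0,0,0],
    [0,0,0],
  ],
  rotation=[
    [0,0,0],
    [0,0,0],
    [0,0,0],
    [0,0,0],
    [0,0,0],
    [0,0,0],
    [0,0,0],
    [0,0,0],
  ],
)

```text
clock: 7.02
tcp_pos: [0.4638, -0.0313, 0.0465]
ee_rot: [-2.354, -2.08, 0.0]
wrist_force: [-0.1, 0.2, -3.7]
grip_width: 0.0402
grasp_force: 30.0
```

>>> send_rows(
  grip=[35,35,35,35,35,35],
  translation=[
    [0,0,-1],
    [0,0,-1],
    [0,0,-1],
    [0,0,-0.5],
    [0,0,0],
    [0,0,0],
  ],
  rotation=[
    [0,0,0],
    [0,0,0],
    [0,0,0],
    [0,0,0],
    [0,0,0],
    [0,0,0],
  ],
)

```text
clock: 7.52
tcp_pos: [0.464, -0.0313, 0.0438]
ee_rot: [2.353, 2.08, 0.001]
wrist_force: [-1.0, 0.6, 6.1]
grip_width: 0.0397
grasp_force: 30.0
```

Seated on the floor (z as predicted). Ease the down force and slide towards the stop.

>>> send_rows(
  grip=[35,35,35,35,35,35,35],
  translation=[
    [0,0,0.3],
    [-0.25,-2,0],
    [-0.25,-2,0],
    [-0.25,-2,0],
    [-0.12,-1,0],
    [0,0,0],
    [0,0,0],
  ],
  rotation=[
    [0,0,0],
    [0,0,0],
    [0,0,0],
    [0,0,0],
    [0,0,0],
    [0,0,0],
    [0,0,0],
  ],
)

```text
clock: 8.1
tcp_pos: [0.4634, -0.0385, 0.0438]
ee_rot: [2.353, 2.08, 0.001]
wrist_force: [0.9, 2.4, 5.0]
grip_width: 0.0397
grasp_force: 30.0
```

>>> send_rows(
  grip=[35,35,35,35,35],
  translation=[
    [-0.12,-1,0],
    [-0.06,-0.5,0],
    [-0.06,-0.5,0],
    [0,0,0],
    [0,0,0],
  ],
  rotation=[
    [0,0,0],
    [0,0,0],
    [0,0,0],
    [0,0,0],
    [0,0,0],
  ],
)

```text
clock: 8.52
tcp_pos: [0.4631, -0.0403, 0.0438]
ee_rot: [2.353, 2.08, 0.001]
wrist_force: [0.9, 3.7, 4.6]
grip_width: 0.0394
grasp_force: 30.0
```

>>> send_rows(
  grip=[35,35,35,35,35,35],
  translation=[
    [0,0,0.3],
    [-0.06,-0.5,0],
    [-0.06,-0.5,0],
    [-0.06,-0.5,0],
    [0,0,0],
    [0,0,0],
  ],
  rotation=[
    [0,0,0],
    [0,0,0],
    [0,0,0],
    [0,0,0],
    [0,0,0],
    [0,0,0],
  ],
)

```text
clock: 9.02
tcp_pos: [0.4625, -0.0419, 0.0438]
ee_rot: [2.354, 2.081, -0.0]
wrist_force: [0.6, 1.8, 1.4]
grip_width: 0.0395
grasp_force: 30.0
```

>>> send_rows(
  grip=[35,35,35,35],
  translation=[
    [-0.06,-0.5,0],
    [-0.06,-0.5,0],
    [0,0,0],
    [0,0,0],
  ],
  rotation=[
    [0,0,0],
    [0,0,0],
    [0,0,0],
    [0,0,0],
  ],
)

```text
clock: 9.35
tcp_pos: [0.4623, -0.0429, 0.0438]
ee_rot: [-2.354, -2.081, 0.0]
wrist_force: [0.3, 1.9, 2.2]
grip_width: 0.0399
grasp_force: 30.0
```

>>> send_rows(
  grip=[35,35,35,35],
  translation=[
    [-0.06,-0.5,0],
    [-0.06,-0.5,0],
    [0,0,0],
    [0,0,0],
  ],
  rotation=[
    [0,0,0],
    [0,0,0],
    [0,0,0],
    [0,0,0],
  ],
)

```text
clock: 9.68
tcp_pos: [0.4623, -0.0434, 0.0438]
ee_rot: [-2.354, -2.08, -0.001]
wrist_force: [1.2, 5.8, 1.1]
grip_width: 0.0397
grasp_force: 30.0
```

Contact at the stop where predicted (−0.0434). Raise to about 10–12 N and hold.

>>> send_rows(
  grip=[35,35,35,35],
  translation=[
    [-0.04,-0.3,0],
    [-0.04,-0.3,0],
    [0,0,0],
    [0,0,0],
  ],
  rotation=[
    [0,0,0],
    [0,0,0],
    [0,0,0],
    [0,0,0],
  ],
)

```text
clock: 10.02
tcp_pos: [0.4622, -0.0435, 0.0438]
ee_rot: [-2.354, -2.079, -0.002]
wrist_force: [2.6, 7.9, 1.0]
grip_width: 0.0395
grasp_force: 30.0
```

>>> send_rows(
  grip=[35,35,35,35,35,35,35,35],
  translation=[
    [-0.04,-0.3,0],
    [-0.02,-0.2,0],
    [0,0,0],
    [0,0,0],
    [0,0,0],
    [0,0,0],
    [0,0,0],
    [0,0,0],
  ],
  rotation=[
    [0,0,0],
    [0,0,0],
    [0,0,0],
    [0,0,0],
    [0,0,0],
    [0,0,0],
    [0,0,0],
    [0,0,0],
  ],
)

```text
clock: 10.68
tcp_pos: [0.4623, -0.0435, 0.0438]
ee_rot: [-2.354, -2.079, -0.002]
wrist_force: [1.9, 12.0, 0.9]
grip_width: 0.0397
grasp_force: 30.0
```

>>> send_rows(
  grip=[35,35,35,35,60,80,91,91],
  translation=[
    [0,0,0],
    [0,0,0],
    [0.1,0.9,0],
    [0,0,0],
    [0,0,0],
    [0,0,0],
    [0,0,0],
    [0,0,0],
  ],
  rotation=[
    [0,0,0],
    [0,0,0],
    [0,0,0],
    [0,0,0],
    [0,0,0],
    [0,0,0],
    [0,0,0],
    [0,0,0],
  ],
)

```text
clock: 11.35
tcp_pos: [0.4622, -0.0443, 0.0438]
ee_rot: [2.354, 2.08, -0.0]
wrist_force: [0.6, 0.5, 0.5]
grip_width: 0.0619
grasp_force: 0.0
```

>>> send_rows(
  grip=[91,91,91,91,91,91,91,91],
  translation=[
    [0,0,0],
    [0,0,3],
    [0,0,15],
    [0,0,30],
    [0,0,35],
    [0,0,35],
    [0,0,35],
    [0,0,35],
  ],
  rotation=[
    [0,0,0],
    [0,0,0],
    [0,0,0],
    [0,0,0],
    [0,0,0],
    [0,0,0],
    [0,0,0],
    [0,0,0],
  ],
)

```text
clock: 12.02
tcp_pos: [0.4618, -0.044, 0.2339]
ee_rot: [2.354, 2.08, 0.0]
wrist_force: [0.3, -0.1, 0.2]
grip_width: 0.0911
grasp_force: 0.0
```

Released and clear. Closing the fingers and going up and over to behind the handle, tilting 30° to lie along the arm.

>>> send_rows(
  grip=[60,30,0,0,0,0,0,0],
  translation=[
    [0,-10,30],
    [-2,-25,25],
    [-4,-35,11],
    [-4,-35,0],
    [-4,-35,0],
    [-4,-35,0],
    [-5,-35,0],
    [-5,-27,0],
  ],
  rotation=[
    [0.065,-0.008,0],
    [0.065,-0.008,0],
    [0.065,-0.008,0],
    [0.065,-0.008,0],
    [0.065,-0.008,0],
    [0.065,-0.008,0],
    [0.065,-0.008,0],
    [0.065,-0.008,0],
  ],
)

```text
clock: 12.68
tcp_pos: [0.4334, -0.2837, 0.2981]
ee_rot: [-2.055, -1.814, -0.554]
wrist_force: [-0.2, -0.6, -0.7]
grip_width: 0.0425
grasp_force: 0.0
```

>>> send_rows(
  grip=[0,0,0],
  translation=[
    [0,0,0],
    [0,0,0],
    [0,0,0],
  ],
  rotation=[
    [0,0,0],
    [0,0,0],
    [0,0,0],
  ],
)

```text
clock: 12.93
tcp_pos: [0.4342, -0.2807, 0.2978]
ee_rot: [-2.055, -1.815, -0.55]
wrist_force: [1.0, 0.9, 0.1]
grip_width: 0.0217
grasp_force: 0.0
```

```bash
python3 - <<'E'
from rig import r,cams
from h import *
from scipy.spatial.transform import Rotation as R
o=r.observe();print(o["clock"],o["tcp_pos"],o["joints"].round(3),o["grip_width"]);M=R.from_rotvec(o["ee_rot"]).as_matrix()
ey=np.array([.1240,.9923]);ex=np.array([.9923,-.1240]);C0=np.array([.4598,-.0774]);O=C0-.0145*ey
F=np.eye(3);F[:2,0]=ex;F[:2,1]=ey
print("tool in fixture\n",(F.T@M).round(3))
f=cams.grab_frame("scene");np.savez("pics/s4.npz",**f);cv2.imwrite("pics/s4.png",cv2.resize(f["pixels"][110:270,240:460,::-1],None,fx=3.5,fy=3.5,interpolation=cv2.INTER_CUBIC))
g=cams.grab_frame("top")
for n,f in(("scene",f),("top",g)):
    C=cloud(f);h=cv2.cvtColor(f["pixels"],cv2.COLOR_RGB2HSV)
    k=(cv2.inRange(h,(0,170,100),(8,255,255))>0)&(C[...,2]>.08)&(C[...,2]<.25)&(abs(C[...,0]-.45)<.1)&(abs(C[...,1]+.18)<.1)
    q=C[k];fx=np.c_[(q[:,:2]-O)@F[:2,:2],q[:,2]];print(n,k.sum(),np.percentile(fx,[3,50,97],axis=0).round(4))
    # along-arm / perpendicular coords for open arm
    a=np.radians(-30);y=fx[:,1]+.045;z=fx[:,2]-.06
    print(np.percentile(np.c_[y*np.sin(a)+z*np.cos(a),y*np.cos(a)-z*np.sin(a)],[3,50,97],axis=0).round(4))
# channel
C=cloud(g).reshape(-1,3);q=np.c_[(C[:,:2]-O)@F[:2,:2],C[:,2]]
k=(abs(q[:,0])<.03)&(q[:,1]>-.005)&(q[:,1]<.12)&(q[:,2]>.036)&(q[:,2]<.052);print("chan",k.sum(),np.percentile(q[k],[2,98],axis=0).round(4))
E
```

```text
12.9333 [ 0.43418563 -0.28068272  0.29775792] [-0.93   0.469  1.287  0.36   1.767 -0.805] 0.021671917145609305
tool in fixture
 [[-0.001  1.    -0.001]
 [ 0.866  0.001  0.5  ]
 [ 0.5   -0.001 -0.866]]
scene 278 [[-0.0187 -0.1192  0.1301]
 [-0.0152 -0.1047  0.1615]
 [ 0.0086 -0.082   0.1793]]
[[ 0.0815 -0.0108]
 [ 0.1185 -0.0014]
 [ 0.1349  0.0099]]
top 186 [[-0.017  -0.1162  0.1497]
 [-0.004  -0.0983  0.1741]
 [ 0.0127 -0.083   0.182 ]]
[[ 0.0972 -0.005 ]
 [ 0.1283  0.0119]
 [ 0.1361  0.0147]]
chan 90 [[-0.0217  0.0019  0.0368]
 [ 0.0186  0.0909  0.0489]]
```

View pics/s4.png

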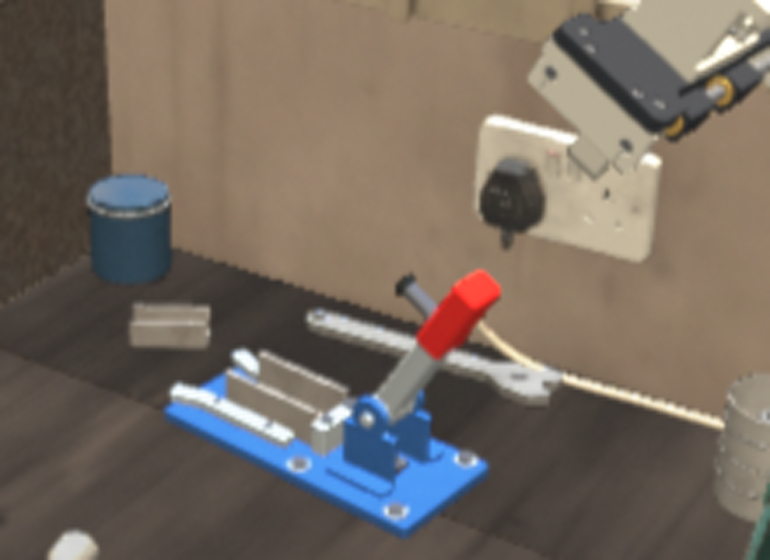

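The scene view shows the channel seated against the stop between the rails, the hold-down open, and the gripper above and behind, tilted along the arm. Handle geometry checks out (75–135 mm, ±11 mm). Moving in behind the handle.

>>> send_rows(
  grip=[0,0,0,0,0,0,0,0],
  translation=[
    [-2.9,-23.2,-13.5],
    [1.5,12,-21],
    [2,16,-28],
    [2,16,-28],
    [2,16,-28],
    [1.6,13,-22],
    [0.8,6.4,-11.6],
    [0,0,0],
  ],
  rotation=[
    [0,0,0],
    [0,0,0],
    [0,0,0],
    [0,0,0],
    [0,0,0],
    [0,0,0],
    [0,0,0],
    [0,0,0],
  ],
)

```text
clock: 13.7
tcp_pos: [0.4408, -0.2211, 0.1446]
ee_rot: [-2.048, -1.816, -0.549]
wrist_force: [-1.5, 0.4, 0.3]
grip_width: 0.0004
grasp_force: 0.0
```

>>> send_rows(
  grip=[0,0,0,0],
  translation=[
    [0.6,4.3,2.5],
    [0.6,4.3,2.5],
    [0,0,0],
    [0,0,0],
  ],
  rotation=[
    [0,0,0],
    [0,0,0],
    [0,0,0],
    [0,0,0],
  ],
)

```text
clock: 14.03
tcp_pos: [0.443, -0.2166, 0.1521]
ee_rot: [-2.056, -1.819, -0.551]
wrist_force: [-0.7, 0.6, -0.1]
grip_width: 0.0008
grasp_force: 0.0
```

```bash
cat > pose.py <<'E'
from rig import r
import numpy as np
from scipy.spatial.transform import Rotation as R
o=r.observe();M=R.from_rotvec(o["ee_rot"]).as_matrix();ey=np.array([.1240,.9923]);ex=np.array([.9923,-.1240]);O=np.array([.4580,-.0918])
p=o["tcp_pos"];y=(p[:2]-O)@ey+.045;z=p[2]-.06;F=np.eye(3);F[:2,0]=ex;F[:2,1]=ey;T=F.T@M
a=np.arctan2(-T[1,2],-T[2,2]);print("t",o["clock"],"x",(p[:2]-O)@ex,"alpha",np.degrees(a),"s",y*np.sin(a)+z*np.cos(a),"d",-y*np.cos(a)+z*np.sin(a),"yz",y,z,"F",F.T@o["wrist_force"],o["joints"].round(2),o["grip_width"])
E
python3 pose.py
```

```text
t 14.0333 x 0.0005975803104906135 alpha -29.901239827925895 s 0.12003001809294214 d 0.024071589088784574 yz -0.08070306669467246 0.09205249410378058 F [-0.71596039  0.47595588 -0.09653433] [-0.85  0.54  1.6   0.39  1.38 -0.88] 0.0008075494554105234
```

```bash
cat > arc.py <<'E'
import numpy as np,sys
a=np.radians(np.array(eval(sys.argv[1]),float));d=np.array(eval(sys.argv[2]),float);s=120
P=np.c_[s*np.sin(a)-d*np.cos(a),s*np.cos(a)+d*np.sin(a)]
D=np.diff(P,axis=0);print(np.c_[D[:,0]*.124,D[:,0]*.9923,D[:,1]].round(1).tolist())
w=-np.diff(a);print(np.c_[w*.9923,-w*.124].round(4).tolist())
E
python3 arc.py "[-30,-30,-29,-27,-25,-23,-21,-19,-17]" "[24,22,20,19,18,18,18,18,18]"
python3 arc.py "[-17,-15,-13,-11,-9,-7,-5,-3,-1]" "[18]*9"
python3 arc.py "[-1,1,3,5,7,9,11,13,15]" "[18]*9"
python3 arc.py "[15,17,19,21,23,25]" "[18]*6"
```

```text
[[0.2, 1.7, 1.0], [0.4, 3.4, 2.3], [0.5, 4.2, 3.0], [0.5, 4.3, 2.9], [0.4, 3.5, 2.3], [0.5, 3.6, 2.2], [0.5, 3.7, 2.0], [0.5, 3.8, 1.9]]
[[-0.0, 0.0], [-0.0173, 0.0022], [-0.0346, 0.0043], [-0.0346, 0.0043], [-0.0346, 0.0043], [-0.0346, 0.0043], [-0.0346, 0.0043], [-0.0346, 0.0043]]
[[0.5, 3.8, 1.8], [0.5, 3.9, 1.6], [0.5, 3.9, 1.5], [0.5, 4.0, 1.3], [0.5, 4.0, 1.2], [0.5, 4.1, 1.1], [0.5, 4.1, 0.9], [0.5, 4.1, 0.8]]
[[-0.0346, 0.0043], [-0.0346, 0.0043], [-0.0346, 0.0043], [-0.0346, 0.0043], [-0.0346, 0.0043], [-0.0346, 0.0043], [-0.0346, 0.0043], [-0.0346, 0.0043]]
[[0.5, 4.2, 0.6], [0.5, 4.2, 0.5], [0.5, 4.2, 0.3], [0.5, 4.2, 0.2], [0.5, 4.2, 0.0], [0.5, 4.2, -0.1], [0.5, 4.2, -0.3], [0.5, 4.2, -0.4]]
[[-0.0346, 0.0043], [-0.0346, 0.0043], [-0.0346, 0.0043], [-0.0346, 0.0043], [-0.0346, 0.0043], [-0.0346, 0.0043], [-0.0346, 0.0043], [-0.0346, 0.0043]]
[[0.5, 4.2, -0.6], [0.5, 4.1, -0.7], [0.5, 4.1, -0.8], [0.5, 4.1, -1.0], [0.5, 4.1, -1.1]]
[[-0.0346, 0.0043], [-0.0346, 0.0043], [-0.0346, 0.0043], [-0.0346, 0.0043], [-0.0346, 0.0043]]
```

First gentle touch, four rows, to check the force.

>>> send_rows(
  grip=[0,0,0,0],
  translation=[
    [0.2,1.7,1],
    [0.4,3.4,2.3],
    [0.5,4.2,3],
    [0.5,4.3,2.9],
  ],
  rotation=[
    [0,0,0],
    [-0.0173,0.0022,0],
    [-0.0346,0.0043,0],
    [-0.0346,0.0043,0],
  ],
)

```text
clock: 14.37
tcp_pos: [0.4439, -0.2054, 0.1595]
ee_rot: [-2.116, -1.867, -0.462]
wrist_force: [-1.5, -9.1, -6.5]
grip_width: 0.0003
grasp_force: 5.5
```

```bash
python3 pose.py
```

```text
t 14.3667 x 0.00011387991506175926 alpha -24.593111410442997 s 0.11934549885467993 d 0.02175986002139184 yz -0.06945413143784024 0.09946337633138233 F [-0.35248202 -9.24218684 -6.50020565] [-0.8   0.48  1.64  0.34  1.31 -0.81] 0.00025375171045394045
```

11 N, square to the arm. Following the arc.

>>> send_rows(
  grip=[0,0,0,0,0,0],
  translation=[
    [0.4,3.5,2.3],
    [0.5,3.6,2.2],
    [0.5,3.7,2],
    [0.5,3.8,1.9],
    [0.5,3.8,1.8],
    [0.5,3.9,1.6],
  ],
  rotation=[
    [-0.0346,0.0043,0],
    [-0.0346,0.0043,0],
    [-0.0346,0.0043,0],
    [-0.0346,0.0043,0],
    [-0.0346,0.0043,0],
    [-0.0346,0.0043,0],
  ],
)

```text
clock: 14.87
tcp_pos: [0.4468, -0.1828, 0.1722]
ee_rot: [-2.238, -1.977, -0.248]
wrist_force: [-3.1, -9.9, -2.5]
grip_width: 0.0006
grasp_force: 5.1
```

>>> send_rows(
  grip=[0,0,0,0,0,0],
  translation=[
    [0.5,3.9,1.5],
    [0.5,4,1.3],
    [0.5,4,1.2],
    [0.5,4.1,1.1],
    [0.5,4.1,0.9],
    [0.5,4.1,0.8],
  ],
  rotation=[
    [-0.0346,0.0043,0],
    [-0.0346,0.0043,0],
    [-0.0346,0.0043,0],
    [-0.0346,0.0043,0],
    [-0.0346,0.0043,0],
    [-0.0346,0.0043,0],
  ],
)

```text
clock: 15.37
tcp_pos: [0.45, -0.1581, 0.1797]
ee_rot: [-2.349, -2.076, -0.016]
wrist_force: [-3.7, -8.2, 2.3]
grip_width: 0.0
grasp_force: 4.3
```

```bash
python3 pose.py
```

```text
t 15.3667 x 0.00024749871372495324 alpha -0.6828567336911497 s 0.11998703318655149 d 0.020357571429065222 yz -0.0217861090462209 0.11973589395008613 F [-2.64016863 -8.59141197  2.25191394] [-0.51  0.32  1.75  0.01  1.08 -0.39] 5.727622575773942e-06
```

>>> send_rows(
  grip=[0,0,0,0,0],
  translation=[
    [0.5,4.2,0.6],
    [0.5,4.2,0.5],
    [0.5,4.2,0.3],
    [0.5,4.2,0.2],
    [0.5,4.2,0],
  ],
  rotation=[
    [-0.0346,0.0043,0],
    [-0.0346,0.0043,0],
    [-0.0346,0.0043,0],
    [-0.0346,0.0043,0],
    [-0.0346,0.0043,0],
  ],
)

```text
clock: 15.78
tcp_pos: [0.4528, -0.1362, 0.1815]
ee_rot: [2.27, 2.005, -0.18]
wrist_force: [-1.4, -4.0, 4.0]
grip_width: 0.0002
grasp_force: 2.3
```

>>> send_rows(
  grip=[0,0,0],
  translation=[
    [0.5,4.2,-0.1],
    [0.5,4.2,-0.3],
    [0.5,4.2,-0.4],
  ],
  rotation=[
    [-0.0346,0.0043,0],
    [-0.0346,0.0043,0],
    [-0.0346,0.0043,0],
  ],
)

```text
clock: 16.03
tcp_pos: [0.4544, -0.1227, 0.1803]
ee_rot: [2.213, 1.954, -0.291]
wrist_force: [0.7, -1.2, 1.0]
grip_width: 0.0005
grasp_force: 0.3
```

>>> send_rows(
  grip=[0,0,0,0],
  translation=[
    [0.5,4.2,-0.6],
    [0.5,4.1,-0.7],
    [0.5,4.1,-0.8],
    [0.5,4.1,-1],
  ],
  rotation=[
    [-0.0346,0.0043,0],
    [-0.0346,0.0043,0],
    [-0.0346,0.0043,0],
    [-0.0346,0.0043,0],
  ],
)

```text
clock: 16.37
tcp_pos: [0.4561, -0.1057, 0.1768]
ee_rot: [2.131, 1.882, -0.433]
wrist_force: [-0.2, -0.1, -0.9]
grip_width: 0.0001
grasp_force: 0.0
```

>>> send_rows(
  grip=[0,0,0,0,0,0,0,0],
  translation=[
    [0,0,0],
    [0,0,0],
    [0,0,0],
    [-1,-10,0],
    [-2,-20,10],
    [-2,-20,30],
    [0,0,35],
    [0,0,35],
  ],
  rotation=[
    [0,0,0],
    [0,0,0],
    [0,0,0],
    [0,0,0],
    [0,0,0],
    [0,0,0],
    [0,0,0],
    [0,0,0],
  ],
)

```text
clock: 17.03
tcp_pos: [0.4499, -0.158, 0.2874]
ee_rot: [2.136, 1.883, -0.434]
wrist_force: [1.2, 0.3, -0.2]
grip_width: 0.0008
grasp_force: 0.0
```

>>> send_rows(
  grip=[0,0,0,0,0,0,0,0],
  translation=[
    [0,0,0],
    [0,0,0],
    [0,0,0],
    [0,0,0],
    [0,0,0],
    [0,0,0],
    [0,0,0],
    [0,0,0],
  ],
  rotation=[
    [0,0,0],
    [0,0,0],
    [0,0,0],
    [0,0,0],
    [0,0,0],
    [0,0,0],
    [0,0,0],
    [0,0,0],
  ],
)

```text
clock: 17.7
tcp_pos: [0.4509, -0.1559, 0.2858]
ee_rot: [2.132, 1.885, -0.434]
wrist_force: [-0.3, 0.5, -0.0]
grip_width: 0.0004
grasp_force: 0.0
```

```bash
python3 - <<'E'
from rig import r,cams
from h import *
f=cams.grab_frame("scene");cv2.imwrite("pics/s5.png",cv2.resize(f["pixels"][130:270,270:420,::-1],None,fx=4,fy=4,interpolation=cv2.INTER_CUBIC))
o=r.observe();print(o["clock"],o["wrist_force"],o["tcp_pos"])
ey=np.array([.1240,.9923]);ex=np.array([.9923,-.1240]);O=np.array([.4580,-.0918]);C=cloud(f);h=cv2.cvtColor(f["pixels"],cv2.COLOR_RGB2HSV)
k=(cv2.inRange(h,(0,170,100),(8,255,255))>0)&(C[...,2]>.02)&(C[...,2]<.25)&(abs(C[...,0]-.46)<.1)&(abs(C[...,1]+.1)<.15)
q=C[k];print(np.percentile(np.c_[(q[:,:2]-O)@ex,(q[:,:2]-O)@ey,q[:,2]],[3,50,97],axis=0).round(4))
E
```

```text
17.75 [-0.63175922  0.37531031  0.32607796] [ 0.45097066 -0.15590834  0.28589685]
[[-0.018   0.0355  0.0538]
 [-0.013   0.0603  0.0688]
 [ 0.0113  0.0869  0.0717]]
```

View pics/s5.png

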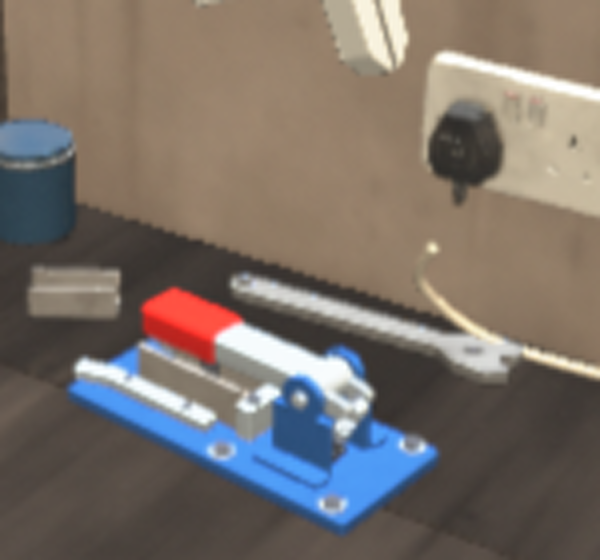

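The scene view shows the hold-down level on the channel, the channel against the stop, and the gripper well clear above. Waiting briefly, then handing in.

>>> send_rows(
  grip=[0,0,0,0,0,0,0,0],
  translation=[
    [0,0,10],
    [0,0,0],
    [0,0,0],
    [0,0,0],
    [0,0,0],
    [0,0,0],
    [0,0,0],
    [0,0,0],
  ],
  rotation=[
    [0,0,0],
    [0,0,0],
    [0,0,0],
    [0,0,0],
    [0,0,0],
    [0,0,0],
    [0,0,0],
    [0,0,0],
  ],
)

```text
clock: 18.42
tcp_pos: [0.4509, -0.156, 0.2961]
ee_rot: [2.132, 1.884, -0.433]
wrist_force: [-0.2, -0.4, -0.2]
grip_width: 0.0007
grasp_force: 0.0
```

```bash
python3 -c "
from rig import r
print(r.close_job())"
```

```text
the job is handed in; nothing more can be done
None
```

The job is handed in at about 18.4 s: the channel was pressed home against the stop (12 N at the wrist, about 10 N net of friction, for half a second) and released, the hold-down snapped down level on it (push about 11 N in the readings), and the gripper is clear; no verdict was returned.

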